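# Close up the red tool chest

## Robot

A 7-joint arm with a two-finger parallel gripper is mounted at the origin on the work surface. World frame = base frame: x ahead of the robot, y to its left, z up, the work surface at z = 0. Lengths are in mm, angles in rad, forces in N, time in s.
With the tool pointing down it reaches from about 350 to 900 mm from the base axis. Payload 8.1 kg.
Tool frame: the origin (TCP) lies on the centre line of the jaws, within the pads' length; the fingertips stand 14 mm ahead of it and the grasp point (between the pads) lies 5 mm behind it (tip_reach is the distance from the TCP to the fingertips, in mm); x points along the fingers, y is the direction in which the jaws open and shut, and the axes are right-handed (so a half turn about x gives the same grasp; the last joint's range is limited). The gripper opens to 92 mm and grips with 3 to 60 N. Pads are 19 mm wide; open, the fingers measure 130 mm over their backs; the gripper's body (75 mm by 190 mm) begins 47 mm behind the grasp point.
Start: joints at [1.07, 0.434, 0.025, 1.573, -0.012, 1.134, -0.075], TCP at [242.098, -576.221, 207.542] pointing down, gripper open.
Joint ranges: [-2.62, 2.62], [-0.44, 2.09], [-1.27, 1.32], [0.08, 2.57], [-1.32, 4.46], [0.12, 2], [-2.74, 2.74]. Speed limits (rad/s): [2.22, 2.22, 3.01, 3.01, 3.14, 3.14, 3.14].

## Interface

Orientations are given as a rotation vector (axis times angle).
In Python, from plant import * gives the robot as it stands.
- The arm moves only by the tool servo_tool, never from a script. Its argument "steps" is one flat list of numbers, 7 for each row, row after row: the shift along the tool's x, y, z in units of 40 mm (1.0 is 40 mm), then the turn, a rotation vector about the tool's x, y, z in units of 8 degrees (1.0 is 8 degrees), then the closure, from 0 (fully open) to 1 (shut). A call has 1 to 20 rows; each row shifts and turns the commanded pose from where the row before left it, along the tool's axes as they then stand; what a row does not reach is not made up. A row lasts 1/10 s, in which the tool goes at most 50 mm and 8.59 degrees, less where a joint would pass 70% of its speed; a pose out of reach is approached as far as the arm can. A call is refused whole if a number of a shift passes 1 or a number of a turn 1, either way. A call with a gripper value outside its range is refused whole. The fingers move at their own pace and stop on an object; the grip force is fixed at half the most. Time passes only in rows, so rows that do not move let the fingers close. It gives the time, the measured TCP pose, the force and the opening at its end, in the units of the state.
- get_state(): the state, without advancing time (a new reading comes with each control period).
- camera(name): name is "side" or "top"; returns (picture, depth): 420x560x3 uint8, red, green, blue; 420x560 float32, mm along the optical axis (not along the pixel's ray), 0 where there is no reading.
- camera_info(name): a dict with "mtx" (3x3 intrinsics, pixels), "position" and "orientation" of the camera in the world. Camera axes: x right, y up, looking along -z (the intrinsics and any distortion apply to the point x, -y, -z); pixel columns grow to the right and rows downward; lengths in mm; the calibration is good to about 2 mm. A picture is of the moment at which its call begins. camera_info takes no time and is no camera call.
- close_job(): hands the job in, once; it reports no verdict.
Trained networks look in the newest picture that a camera, given by its name, has taken for a name from the list of things; names that differ only in an ending like _2 or _b are one class to them, and where a whole thing is asked for, a point or a joint stands for the part that bears it (a point fixed in the world has none). Each returns a list of dicts, best first, with "score" (0 to 1); they miss things now and then, are a little off and sometimes report something else, mostly with a low value. They report only what shows in the picture. A call takes as long as a camera call.
- recognise(camera, query): "uv" ([column, row] in pixels, amid what is visible of it).
The state is a dict: "t": time; "joints": joint angles; "dq": joint speeds; "tau": joint torques, N m; "ee_pos": TCP position; "orientation": TCP orientation; "contact_force": force on the tool from outside, world axes, zero at the start; "torque": the same for the moment, N m; "width": finger opening in mm.
Only numpy, scipy, OpenCV 4.12 (cv2) and the standard library are available. Lean on these libraries where they do the work, as an engineer would, in place of code of your own. Each camera call takes 0.05 s, during which the arm holds its last target. There are 200 camera calls.

## Task

Close up the red tool chest on the bench using only pushes with the fingertips: push both open drawers gently all the way home, and only then gently swing the lid down from behind until it is fully shut. Do not grip anything or put a finger inside the drawers or against the inside of the lid, and leave the things lying around the chest where they are.

Things in the scene. Friction and masses are not known exactly. Their poses are not given: they have to be found in the camera images.
- chest: red steel tool chest, fixed to the bench, 170 mm deep (x), 330 mm wide (y), its rim 100 mm above the bench. Origin: centre of its underside, on the bench. Its x axis points from the front (drawer side, facing the robot) to the back, y to the left seen from the robot, z up. Shallow tray with tools on top, two drawers side by side in the front, a lid hinged along the rear top edge.
- drawer_left (a joint): left drawer (chest +y side): how far it is pulled out, m. 0 = fully home (a hard stop), grows as it slides out along the chest's -x; starts 0.03 to 0.07. Its slide needs about 2 N plus 4 N per m/s and stays where it is left.
- drawer_right (a joint): right drawer (chest -y side): the same.
- drawer_left_front (a point): where to push the left drawer: middle of the flat outside face of its red front, 60 mm above the bench, moving with the drawer. The front is 154 mm wide, 24 to 90 mm above the bench, 6 mm thick; drawer home, its face lies 91 mm in front of the chest's origin. A finger strip stands 8 mm proud at 26 to 32 mm above the bench. The steel tray behind the front is not to be touched.
- drawer_right_front (a point): the same point on the right drawer; the drawers' middles lie 80 mm left and right of the chest's middle.
- lid (a joint): angle of the lid, rad. 0 = shut (hard stop), grows as it opens upwards and backwards; starts at 1.1 to 1.4, leaning slightly towards the robot. A stiff hinge holds it at any angle: about 0.5 N m to move it (less going down, as its 0.3 kg helps).
- lid_hinge (a point): middle of the hinge line, fixed on the rear top edge of the chest: chest x = +85 mm, z = 100 mm; the line runs along the chest's y. The point's axes are the chest's.
- lid_edge (a point): middle of the lid's free edge on its outside face, 182 mm from the hinge line and 5 mm outwards. The lid is a red panel 182 x 346 mm; its outside face lies 5 mm off the hinge line's plane, with a flat handle plate 6 mm proud in its middle; a 14 mm skirt hangs inside its edges. Its black rubber inside is not to be touched. Shut, the outside is level, 105 mm above the bench.
- oil_can: loose green oil can with a spout, 60 mm diameter, 100 mm high, left of the chest; origin centre of underside. Leave alone.
- screw_jar: loose glass jar with blue cap, 64 mm diameter, 85 mm high, left of the chest; origin centre of underside. Leave alone.
- screwdriver: loose orange-handled screwdriver, 190 mm, lying on the bench left of the chest. Leave alone.
- wrench: loose steel wrench, 170 mm, lying on the bench right of the chest. Leave alone.
- tape_measure: loose yellow tape measure 65 x 34 x 60 mm, right of the chest; origin centre of underside. Leave alone.
- mug: loose grey mug, 76 mm diameter, 90 mm high, right of the chest; origin centre of underside. Leave alone.
- socket: loose steel socket (ring) 26 mm diameter, 32 mm high, standing on the bench in front of the gap between the drawers, about 210 mm in front of the chest's origin; origin centre of underside. Leave alone.

How it is judged (in metres and radians):
On the way, in this order (a step that is already met when the one before it is completed fails the run):
1. both drawers are fully home while the lid is still up (value of joint each of drawer_left, drawer_right below 0.005 m and value of joint lid above 0.8 rad), for 0.2 s.
2. the lid is shut (value of joint lid below 0.04 rad), for 0.2 s.
At the end, for the whole second after the job is handed in: both drawers within 5 mm of fully home, the lid within 0.04 rad (7 mm at its edge) of shut, and each loose thing within 25 mm of where it stood (value of joint each of drawer_left, drawer_right below 0.005 m and value of joint lid below 0.04 rad and distance of each of oil_can, screw_jar, wrench, tape_measure, mug, screwdriver, socket from where it was at the start of the episode below 0.025 m); the robot touches nothing.
It fails at once if the lid is brought down below 0.8 rad while a drawer is still more than 8 mm out (value of joint lid below 0.8 rad and value of joint any of drawer_left, drawer_right above 0.008 m).
It fails at once if a finger presses on the inside of the lid or of a drawer (reaching in, pinching) (contact force between the fingers and lid_c4 above 1 N or contact force between the fingers and drawer_left_c2 above 1 N or contact force between the fingers and drawer_left_c5 above 1 N or contact force between the fingers and drawer_left_c6 above 1 N or contact force between the fingers and drawer_right_c2 above 1 N or contact force between the fingers and drawer_right_c5 above 1 N or contact force between the fingers and drawer_right_c6 above 1 N).
It fails at once if a drawer (faster than 0.5 m/s) or the lid (faster than 4 rad/s) is slammed (velocity of joint any of drawer_left, drawer_right below -0.5 m/s or velocity of joint lid below -4 rad/s).
It fails at once if a drawer is pulled out further than 95 mm (value of joint any of drawer_left, drawer_right above 0.095 m).
It fails at once if a loose thing is lifted or pushed more than 30 mm away (distance of any of oil_can, screw_jar, wrench, tape_measure, mug, screwdriver, socket from where it was at the start of the episode above 0.03 m).
It also fails if it takes over 64 s, if anything falls off the work surface, if the arm or the gripper's body presses on something with over 40 N, if the wrist force passes 120 N, or if a joint passes its speed limit or range.

## Working session

There is one attempt and no reset: what is moved stays moved. The work goes in short steps, Python scripts to look and compute and a tool call to move; the robot and the scene stay as the last step left them, time stands still between calls to the robot, and variables do not carry over. Pictures are saved under pics/ and viewed, about 8 in all and at most 12, crops included, and the job is handed in when it is done.

Besides the shell and the picture viewer there is one more tool, called as name(argument=value, ...) on one line, values as JSON. servo_tool: Moves the arm, as the interface text tells. Its arguments: {"type":"object","properties":{"steps":{"type":"array","items":{"type":"number"}}},"required":["steps"]}

```bash
mkdir -p pics
cat > h.py <<'E'
from plant import *
import numpy as np, cv2
from scipy.spatial.transform import Rotation as R
def cam(n):
    im,d=camera(n); i=camera_info(n); return im,d,i
def Rm(o):
    o=np.array(o,float)
    return o if o.shape==(3,3) else (R.from_rotvec(o).as_matrix() if o.size==3 else R.from_quat(o).as_matrix())
def cloud(d,i):
    K=np.array(i["mtx"]); v,u=np.mgrid[:d.shape[0],:d.shape[1]]
    x=(u-K[0,2])/K[0,0]*d; y=(v-K[1,2])/K[1,1]*d
    P=np.stack([x,-y,-d],-1)@Rm(i["orientation"]).T+np.array(i["position"])
    P[d<=0]=np.nan; return P
E
python3 - <<'E'
from h import *
s=get_state(); print({k:np.round(v,3) for k,v in s.items()})
for n in("side","top"):
    im,d,i=cam(n); print(n,i); np.savez(f"{n}.npz",im=im,P=cloud(d,i))
    cv2.imwrite(f"pics/{n}0.png",im[...,::-1])
    P=cloud(d,i)
    for q in("drawer_left_front","drawer_right_front","lid_edge","oil_can","screw_jar","tape_measure","mug","socket","wrench","screwdriver"):
        for r in recognise(n,q)[:1]:
            u,v=np.round(r["uv"]).astype(int); print(q,round(r["score"],2),u,v,np.round(P[v,u]))
E
```

```text
{'t': np.float64(0.0), 'joints': array([ 1.07 ,  0.435,  0.025,  1.574, -0.012,  1.134, -0.075]), 'dq': array([ 0.001, -0.001, -0.001, -0.001,  0.   ,  0.001, -0.001]), 'tau': array([-1.0000e-03, -6.6787e+01,  9.8500e-01, -3.1447e+01, -6.1000e-02,
        4.3000e-02,  0.0000e+00]), 'ee_pos': array([ 241.866, -575.71 ,  206.735]), 'orientation': array([ 2.003,  0.405, -2.004]), 'contact_force': array([-0.41 ,  0.228, -0.275]), 'torque': array([0.046, 0.022, 0.011]), 'width': np.float64(91.534)}
side {'mtx': array([[386.06689095,   0.        , 283.31784174],
       [  0.        , 386.06689095, 203.44112184],
       [  0.        ,   0.        ,   1.        ]]), 'position': array([ 16.03380815, 843.03613494, 805.80774057]), 'orientation': array([ 0.35924048, -1.16372945, -2.25094848])}
drawer_right_front 0.65 321 217 [467.  25.  92.]
lid_edge 0.6 254 166 [684.  79. 214.]
oil_can 0.89 240 282 [510. 344.  50.]
screw_jar 0.84 218 254 [620. 313.  62.]
mug 0.76 352 201 [ 450. -146.   64.]
socket 0.64 330 254 [396.  77.  19.]
screwdriver 0.93 215 300 [534. 414.  27.]
top {'mtx': array([[508.12654907,   0.        , 274.47153996],
       [  0.        , 508.12654907, 210.47911672],
       [  0.        ,   0.        ,   1.        ]]), 'position': array([ 497.99806119,   36.36079576, 1333.55459945]), 'orientation': array([ 0.03565863, -0.03525646, -1.57474067])}
drawer_left_front 0.88 231 226 [518. 148.  27.]
drawer_right_front 0.6 294 234 [496. -14.  20.]
lid_edge 0.63 265 153 [666.  56. 278.]
oil_can 0.72 165 225 [520. 309.  68.]
screw_jar 0.96 168 178 [636. 299.  83.]
tape_measure 0.69 368 184 [ 621. -198.   64.]
mug 0.83 360 252 [ 449. -186.    4.]
socket 0.23 168 181 [628. 299.  85.]
wrench 0.55 394 214 [ 547. -275.    9.]
screwdriver 0.55 132 216 [544. 404.  24.]
```

View pics/side0.png

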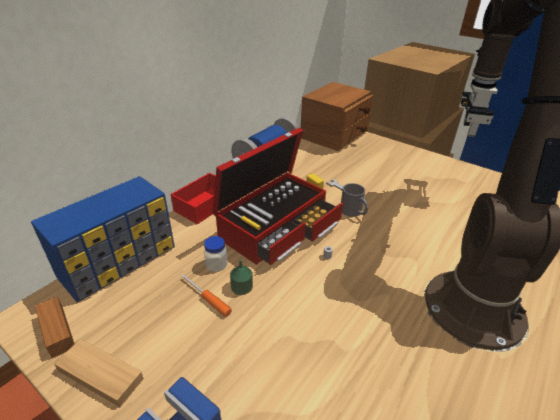

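View pics/top0.png

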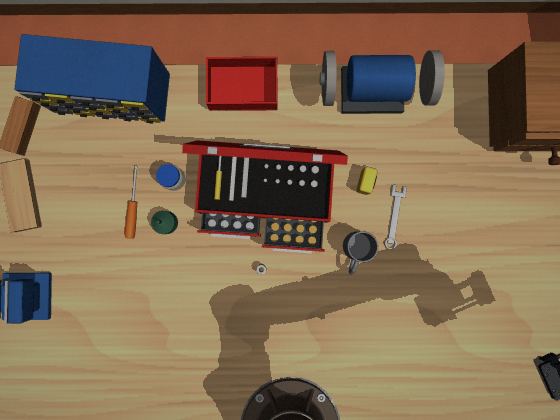

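The side picture shows the chest at about (270,205): lid up, both drawers out, right further. In the top picture the chest spans (198..332, 150..222), with the left drawer front at about (230,234), the right one at about (294,248), the socket at (262,269) and the mug at (360,247). Next I fit the chest pose from red points.

Run:
```python
from h import *
out={}
for n in("top","side"):
    z=np.load(n+".npz"); im=z["im"].astype(int); P=z["P"]
    red=(im[...,0]>80)&(im[...,0]>2.2*im[...,1])&(im[...,0]>2.2*im[...,2])
    box=(P[...,0]>430)&(P[...,0]<720)&(P[...,1]>-140)&(P[...,1]<260)
    m=red&box
    p=P[m&(P[...,2]>85)&(P[...,2]<112)]; print(n,len(p))
    r=cv2.minAreaRect(p[:,:2].astype(np.float32)); print(" rect 85-112",r, np.round(cv2.boxPoints(r)).tolist())
    q=P[m&(P[...,2]>130)]; print(" lid",len(q),q.min(0).round(),q.max(0).round())
    out[n]=(p,q)
    # histogram by strips for drawer fronts
    for a,b in((110,125),(140,155),(170,185),(-50,-40),(-25,-10),(0,15),(30,45)):
        s=P[m&(P[...,1]>a)&(P[...,1]<b)&(P[...,2]>20)&(P[...,0]<560)]
        if len(s): 
            k=np.argsort(s[:,0])[:8]; print("  y",a,b,np.round(s[k][:, [0,2]]).tolist())
np.savez("red.npz",tp=out["top"][0],tq=out["top"][1],sp=out["side"][0],sq=out["side"][1])
im=np.load("top.npz")["im"][120:280,150:420]
cv2.imwrite("pics/topc.png",cv2.resize(im,None,fx=2.9,fy=2.9,interpolation=cv2.INTER_CUBIC)[...,::-1])
```

```text
top 890
 rect 85-112 ((574.253662109375, 64.34989929199219), (330.2103576660156, 216.69467163085938), 85.51123809814453) [[453.0, -92.0], [669.0, -109.0], [695.0, 220.0], [479.0, 237.0]]
 lid 1369 [ 642. -116.  269.] [686. 229. 284.]
  y 110 125 [[497.0, 93.0], [497.0, 92.0], [497.0, 89.0], [497.0, 87.0], [497.0, 91.0], [497.0, 90.0], [499.0, 90.0], [499.0, 88.0]]
  y 140 155 [[497.0, 91.0], [497.0, 90.0], [499.0, 89.0], [499.0, 90.0], [499.0, 93.0], [500.0, 89.0], [500.0, 90.0], [500.0, 91.0]]
  y 170 185 [[500.0, 90.0], [500.0, 91.0], [502.0, 94.0], [502.0, 92.0], [502.0, 94.0], [502.0, 95.0], [502.0, 87.0], [502.0, 90.0]]
  y -50 -40 [[457.0, 90.0], [460.0, 89.0], [460.0, 89.0], [460.0, 90.0], [460.0, 90.0], [460.0, 91.0], [462.0, 85.0], [462.0, 92.0]]
  y -25 -10 [[460.0, 89.0], [460.0, 89.0], [460.0, 90.0], [462.0, 89.0], [462.0, 91.0], [462.0, 92.0], [462.0, 91.0], [462.0, 96.0]]
  y 0 15 [[462.0, 88.0], [462.0, 90.0], [462.0, 89.0], [462.0, 89.0], [462.0, 93.0], [462.0, 93.0], [465.0, 87.0], [465.0, 91.0]]
  y 30 45 [[465.0, 86.0], [465.0, 89.0], [465.0, 89.0], [465.0, 92.0], 
[... 519 characters left out ...]
.0, 50.0], [495.0, 86.0], [495.0, 69.0]]
  y 170 185 [[496.0, 92.0], [497.0, 85.0], [497.0, 80.0], [497.0, 53.0], [497.0, 48.0], [497.0, 44.0], [497.0, 92.0], [497.0, 76.0]]
  y -50 -40 [[455.0, 47.0], [455.0, 60.0], [455.0, 70.0], [455.0, 91.0], [456.0, 73.0], [456.0, 49.0], [456.0, 86.0], [456.0, 81.0]]
  y -25 -10 [[456.0, 75.0], [457.0, 83.0], [457.0, 86.0], [457.0, 69.0], [457.0, 82.0], [457.0, 64.0], [457.0, 55.0], [457.0, 82.0]]
  y 0 15 [[458.0, 47.0], [459.0, 74.0], [459.0, 69.0], [459.0, 46.0], [459.0, 42.0], [459.0, 77.0], [460.0, 54.0], [460.0, 81.0]]
  y 30 45 [[461.0, 59.0], [461.0, 67.0], [461.0, 67.0], [461.0, 53.0], [462.0, 75.0], [462.0, 87.0], [462.0, 44.0], [462.0, 79.0]]
```

View pics/topc.png

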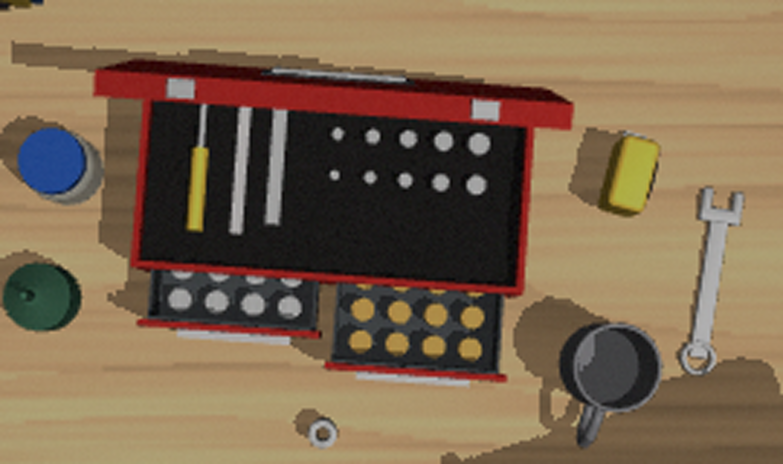

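The close-up confirms it: left front edge at crop (230,328), right one at (415,373), socket at (322,433), mug at (610,365) just right of the right drawer. The lid is leaning forward, and its handle sits at the middle of its outside.

Run:
```python
from h import *
z=np.load("red.npz")
for n in "ts":
    p=z[n+"p"]; q=z[n+"q"]
    # drawer fronts: fit lines for left (y 90..200) & right (y -70..50)
    def fr(a,b,x1):
        s=p[(p[:,1]>a)&(p[:,1]<b)&(p[:,0]<x1)&(p[:,0]>440)]
        bins=[(c,np.percentile(s[abs(s[:,1]-c)<6][:,0],10)) for c in np.arange(a+6,b-5,12) if (abs(s[:,1]-c)<6).sum()>2]
        return np.polyfit(*np.array(bins).T,1),s[:,1].min(),s[:,1].max()
    for nm,a in(("L",(85,215,515)),("R",(-85,55,485))): print(n,nm,fr(*a))
    # yaw frame
    yaw=-np.arctan(0.0735); c,s_=np.cos(yaw),np.sin(yaw); ex=np.array([c,s_]); ey=np.array([-s_,c])
    X=p[:,:2]@ex; Y=p[:,:2]@ey
    h=p[:,2]>95
    print(" X hist",np.histogram(X[h],bins=np.arange(440,720,5))[0].tolist())
    print(" Y pct all",np.percentile(Y,[0.5,1,5,95,99,99.5]).round(1),"lid Y",np.percentile(q[:,:2]@ey,[.5,50,99.5]).round(1))
    xl=q[:,:2]@ex
    print(" lid X vs z",[(zz,np.percentile(xl[abs(q[:,2]-zz)<5],[5,50,95]).round(1).tolist()) for zz in range(140,290,10) if (abs(q[:,2]-zz)<5).sum()>4])
P=np.load("top.npz")["P"]; m=(P[...,0]>690)&(P[...,1]>-120)&(P[...,1]<230)
for x0 in range(690,860,20):
    k=m&(P[...,0]>x0)&(P[...,0]<x0+20); print(x0,P[k][:,2].max().round() if k.any() else None)
# lid column profile at chest offset -80
im=np.load("top.npz")["im"]
for u in (240,300): 
    for v in range(140,166): print(u,v,np.round(P[v,u]),im[v,u])
print(R.from_rotvec(get_state()["orientation"]).as_matrix().round(3))
```

```text
t L (array([7.44772427e-02, 4.87456638e+02]), np.float64(86.68720536383475), np.float64(214.19342422650416))
t R (array([7.93261683e-02, 4.61921821e+02]), np.float64(-84.10150357066965), np.float64(52.75847587885556))
 X hist [0, 0, 0, 1, 2, 0, 0, 0, 0, 3, 0, 0, 0, 0, 0, 0, 0, 0, 114, 223, 12, 13, 10, 8, 9, 9, 11, 12, 11, 9, 8, 10, 10, 10, 12, 10, 10, 11, 11, 10, 8, 9, 12, 14, 10, 11, 7, 1, 0, 0, 0, 0, 0, 0, 0]
 Y pct all [-58.8 -58.7 -57.2 268.7 270.2 270.5] lid Y [-65.6 105.  276.3]
 lid X vs z [(270, [649.6, 653.3, 662.0]), (280, [650.2, 659.7, 667.0])]
s L (array([6.81448303e-02, 4.85411145e+02]), np.float64(88.14573082564766), np.float64(214.3022151496997))
s R (array([7.03918384e-02, 4.59055599e+02]), np.float64(-81.90462294680265), np.float64(53.43812396723865))
 X hist [0, 0, 0, 0, 0, 0, 0, 0, 0, 0, 0, 0, 0, 0, 0, 0, 0, 4, 150, 86, 7, 8, 7, 6, 6, 8, 6, 9, 10, 7, 4, 9, 7, 4, 7, 7, 6, 4, 5, 7, 6, 4, 9, 5, 5, 9, 6, 7, 7, 5, 17, 64, 21, 1, 0]
 Y pct all [-58.4 -57.  -53.8 271.3 273.2 274.2] lid Y [-65.9 135.2 281. ]
 lid X vs z [(150, [682.5, 692.0, 697.7]), (160, [677.9, 684.8, 
[... 1628 characters left out ...]
[691. -23. 175.] [51 12 11]
300 150 [683. -21. 210.] [47  9 10]
300 151 [675. -19. 247.] [48  6  3]
300 152 [668. -17. 279.] [99 22 20]
300 153 [666. -17. 276.] [145  35  30]
300 154 [664. -17. 278.] [146  34  32]
300 155 [662. -17. 275.] [146  32  28]
300 156 [659. -17. 278.] [149  36  32]
300 157 [657. -17. 277.] [149  36  32]
300 158 [655. -17. 276.] [149  36  33]
300 159 [653. -17. 279.] [148  35  32]
300 160 [651. -17. 278.] [146  35  31]
300 161 [649. -17. 277.] [86 28 26]
300 162 [674. -27.  85.] [26 24 22]
300 163 [672. -27.  85.] [28 26 25]
300 164 [670. -27.  81.] [25 25 23]
300 165 [667. -27.  83.] [16 17 14]
[[ 0.     0.387 -0.922]
 [-0.    -0.922 -0.387]
 [-1.     0.     0.   ]]
```

servo_tool(steps=[0,0,0,0.84,0,0,1,0,0,0,0.84,0,0,1,0,0,0,0.84,0,0,1,0,0,0,0.84,0,0,1,0,-0.9,-0.23,0,0,0,1,0,-0.9,-0.23,0,0,0,1,0,-0.9,-0.23,0,0,0,1,0,-0.9,-0.23,0,0,0,1,0,-0.9,-0.23,0,0,0,1,0,-0.9,-0.23,0,0,0,1,0,-0.9,-0.23,0,0,0,1,0,-0.9,-0.23,0,0,0,1,0,-0.9,-0.23,0,0,0,1,0,-0.9,-0.23,0,0,0,1,0,-0.9,-0.23,0,0,0,1,0,-0.9,-0.23,0,0,0,1,0,-0.9,-0.23,0,0,0,1,0,-0.9,-0.23,0,0,0,1,0,-0.9,-0.23,0,0,0,1,0,-0.9,-0.23,0,0,0,1])

```text
t: 3.1
ee_pos: [430.4, -10.8, 207.8]
orientation: [-2.186, 0.078, 2.184]
contact_force: [1.0, 0.0, -0.1]
width: 0.3
```

```bash
cat >> h.py <<'E'
EX=np.array([.9973,-.0733]); EY=np.array([.0733,.9973])
def st():
    s=get_state(); p=np.array(s["ee_pos"]); print("t",round(s["t"],2),"XYZ",(p[:2]@EX).round(1),(p[:2]@EY).round(1),p[2].round(1),"F",np.round(s["contact_force"],1),"w",round(s["width"],1))
    Q=R.from_rotvec(s["orientation"]).as_matrix(); print("tool y",Q[:,1].round(3),"x",Q[:,0].round(3))
E
python3 -c "
from h import *
st()"
```

```text
t 3.1 XYZ 430.0 20.8 207.8 F [ 1.   0.  -0.1] w 0.3
tool y [-0.072 -0.997  0.   ] x [ 0.001 -0.    -1.   ]
```

servo_tool(steps=[0.5,0,0,0,0,0,1,0.5,0,0,0,0,0,1,0.5,0,0,0,0,0,1,0.5,0,0,0,0,0,1,0.5,0,0,0,0,0,1,0.5,0,0,0,0,0,1,0.5,0,0,0,0,0,1,0,0,-0.2,0,0,0,1,0,0,-0.2,0,0,0,1,0,0,-0.2,0,0,0,1,0,0,-0.2,0,0,0,1])

```text
t: 4.2
ee_pos: [462.9, -14.5, 68.2]
orientation: [-2.186, 0.078, 2.184]
contact_force: [-2.5, -0.1, 0.1]
width: 0.5
```

servo_tool(steps=[0,0,-0.2,0,0,0,1,0,0,-0.2,0,0,0,1,0,0,-0.2,0,0,0,1,0,0,-0.2,0,0,0,1,0,0,-0.2,0,0,0,1])

```text
t: 4.7
ee_pos: [502.5, -17.5, 67.6]
orientation: [-2.185, 0.078, 2.185]
contact_force: [-2.8, -0.6, 2.0]
width: 0.4
```

```bash
python3 -c "
from h import *
st()"
```

```text
t 4.7 XYZ 502.5 19.4 67.6 F [-2.8 -0.6  2. ] w 0.4
tool y [-0.071 -0.997  0.   ] x [ 0. -0. -1.]
```

servo_tool(steps=[0,0,-0.1,0,0,0,1,0,0,-0.1,0,0,0,1,0,0,-0.1,0,0,0,1,0,0,-0.05,0,0,0,1])

```text
t: 5.1
ee_pos: [516.1, -18.5, 67.5]
orientation: [-2.185, 0.078, 2.185]
contact_force: [-4.6, -0.1, 1.2]
width: 0.5
```

servo_tool(steps=[0,0,-0.05,0,0,0,1,0,0,-0.05,0,0,0,1])

```text
t: 5.3
ee_pos: [516.4, -18.5, 67.0]
orientation: [-2.179, 0.079, 2.192]
contact_force: [-17.6, 1.5, 13.1]
width: 0.2
```

servo_tool(steps=[0,0,0.4,0,0,0,1,0,0,0.4,0,0,0,1,0,0,0.4,0,0,0,1,0,0,0.4,0,0,0,1,0,-0.6,0.1,0,0,0,1,0,-0.6,0,0,0,0,1,0,-0.6,0,0,0,0,1,0,-0.6,0,0,0,0,1,0,-0.6,0,0,0,0,1,0,-0.6,0,0,0,0,1,0,-0.4,0,0,0,0,1,0,0,-0.1,0,0,0,1,0,0,-0.2,0,0,0,1,0,0,-0.2,0,0,0,1,0,0,-0.2,0,0,0,1])

```text
t: 6.8
ee_pos: [491.9, 142.6, 67.5]
orientation: [-2.184, 0.08, 2.185]
contact_force: [-2.3, 0.1, 1.7]
width: 0.5
```

```bash
python3 -c "
from h import *
st()"
```

```text
t 6.8 XYZ 480.1 178.3 67.5 F [-2.3  0.1  1.7] w 0.5
tool y [-0.073 -0.997  0.001] x [-0.001 -0.001 -1.   ]
```

Contact with the left drawer. I have 36 mm left to push.

servo_tool(steps=[0,0,-0.2,0,0,0,1,0,0,-0.2,0,0,0,1,0,0,-0.2,0,0,0,1,0,0,-0.1,0,0,0,1,0,0,-0.1,0,0,0,1,0,0,-0.05,0,0,0,1,0,0,-0.05,0,0,0,1,0,0,-0.05,0,0,0,1])

```text
t: 7.6
ee_pos: [528.4, 141.1, 67.3]
orientation: [-2.184, 0.078, 2.187]
contact_force: [-9.5, -0.6, 3.8]
width: 0.5
```

```bash
python3 -c "
from h import *
st()"
```

```text
t 7.6 XYZ 516.6 179.5 67.3 F [-9.5 -0.6  3.8] w 0.5
tool y [-0.071 -0.997  0.   ] x [-0.002 -0.    -1.   ]
```

servo_tool(steps=[0,0,-0.05,0,0,0,1,0,0,0,0,0,0,1])

```text
t: 7.8
ee_pos: [528.4, 141.1, 67.1]
orientation: [-2.181, 0.078, 2.191]
contact_force: [-10.5, -1.0, 5.5]
width: 0.3
```

servo_tool(steps=[0,0,0.4,0,0,0,1,0,0,0.4,0,0,0,1,0,0,0.4,0,0,0,1,-0.3,0,0.4,0,0,0,1,-0.7,0,0,0,0,0,1,-0.7,0,0,0,0,0,1,-0.7,0,0,0,0,0,1,-0.7,0,0,0,0,0,1,-0.7,0,0,0,0,0,1,-0.7,0,0,0,0,0,1,-0.7,0,0,0,0,0,1,-0.7,0,0,0,0,0,1,-0.7,-0.2,0,0,0,0,1,-0.7,0,0,0,0,0,1])

```text
t: 9.2
ee_pos: [468.2, 154.9, 361.3]
orientation: [-2.187, 0.075, 2.183]
contact_force: [0.8, -0.3, -1.1]
width: 0.1
```

Run:
```python
from h import *
st()
im,d,i=cam("top"); im2,_,_=cam("side")
P=cloud(d,i); np.savez("top1.npz",im=im,P=P); imr=im.astype(int)
red=(imr[...,0]>80)&(imr[...,0]>2.2*imr[...,1])&(imr[...,0]>2.2*imr[...,2])&(P[...,2]>84)&(P[...,2]<97)&(P[...,0]>440)&(P[...,0]<560)
for a,b in((-30,80),(125,250)):
    Y=P[...,:2]@EY; s=P[red&(Y>a)&(Y<b)]; print("front X",np.percentile(s[:,:2]@EX,[2,10,50]).round(1),len(s))
cv2.imwrite("pics/b.png",np.hstack([cv2.resize(im[100:300,130:430],(400,267)),cv2.resize(im2[80:340,150:540],(400,267))])[...,::-1])
```

```text
t 9.2 XYZ 455.6 188.8 361.3 F [ 0.8 -0.3 -1.1] w 0.1
tool y [-0.07  -0.998 -0.001] x [ 0.002  0.001 -1.   ]
front X [527.1 527.5 530.2] 120
front X [527.4 527.8 530.5] 138
```

View pics/b.png

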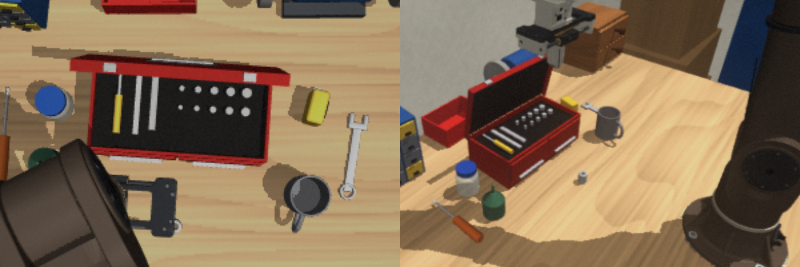

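Both drawers show flush in the top view (left panel, fronts at about (125,160) and (210,165)), and the loose things are unmoved. Next is over the lid.

servo_tool(steps=[0,0,-0.65,0,0,0,1,0,0,-0.65,0,0,0,1,0,0,-0.65,0,0,0,1,0,0,-0.65,0,0,0,1,0,0,-0.65,0,0,0,1,0,0,-0.65,0,0,0,1,0,0,-0.65,0,0,0,1,0,0,-0.65,0,0,0,1,0,0,-0.65,0,0,0,1,0,0,-0.65,0,0,0,1,0,0,-0.1,0,0,0,1,0,0,0,0,0,0,1])

```text
t: 10.5
ee_pos: [731.7, 134.8, 358.2]
orientation: [-2.184, 0.078, 2.186]
contact_force: [-0.6, 0.4, -0.2]
width: 0.4
```

Run:
```python
from h import *
st()
im,d,i=cam("side")
cv2.imwrite("pics/c.png",cv2.resize(im[60:300,150:510],(720,480),interpolation=cv2.INTER_CUBIC)[...,::-1])
```

```text
t 10.5 XYZ 719.9 188.1 358.2 F [-0.6  0.4 -0.2] w 0.4
tool y [-0.071 -0.997  0.   ] x [-0.001  0.    -1.   ]
```

View pics/c.png

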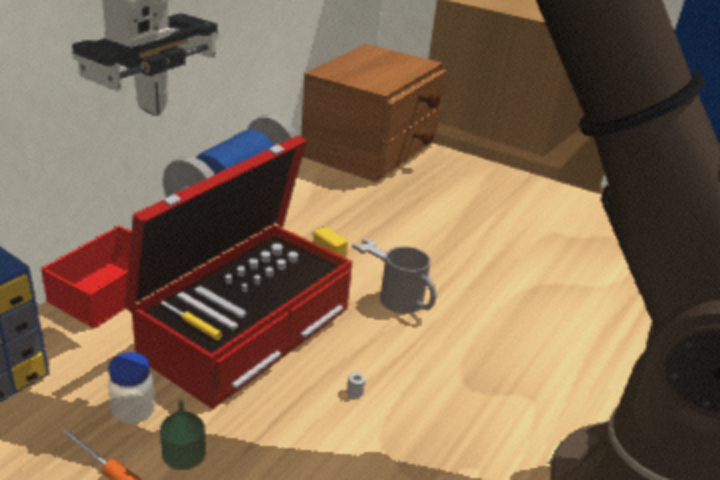

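The gripper is behind and above the lid, everything else undisturbed. I lower it behind the lid.

servo_tool(steps=[0.45,0,0,0,0,0,1,0.45,0,0,0,0,0,1,0.45,0,0,0,0,0,1,0.45,0,0,0,0,0,1,0.45,0,0,0,0,0,1,0,0,0.2,0,0,0,1,0,0,0.2,0,0,0,1,0,0,0.2,0,0,0,1])

```text
t: 11.35
ee_pos: [706.7, 137.0, 271.4]
orientation: [-2.187, 0.077, 2.182]
contact_force: [0.2, 0.6, 0.3]
width: 0.3
```

servo_tool(steps=[0,0,0.1,0,0,0,1,0,0,0.1,0,0,0,1])

```text
t: 11.55
ee_pos: [699.1, 137.2, 270.8]
orientation: [-2.187, 0.077, 2.183]
contact_force: [0.1, -0.6, 0.0]
width: 0.1
```

servo_tool(steps=[0,0,0.1,0,0,0,1,0,0,0.1,0,0,0,1])

```text
t: 11.75
ee_pos: [691.2, 137.5, 269.6]
orientation: [-2.185, 0.078, 2.185]
contact_force: [-0.4, -0.8, -0.4]
width: 0.4
```

Run:
```python
from h import *
st()
th=np.arange(1.3,-.06,-.1); r=155
X=701-r*np.cos(th)+4*np.sin(th)+10; Z=100+r*np.sin(th)+4*np.cos(th)+14
for t,x,z,a,b in zip(th,X,Z,np.r_[0,-np.diff(Z)]/40,np.r_[0,-np.diff(X)]/40): print(round(t,2),x.round(),z.round(),"tool dx",a.round(2),"dz",b.round(2))
```

```text
t 11.75 XYZ 679.2 187.8 269.6 F [-0.4 -0.8 -0.4] w 0.4
tool y [-0.071 -0.997 -0.   ] x [ 0. -0. -1.]
1.3 673.0 264.0 tool dx 0.0 dz 0.0
1.2 659.0 260.0 tool dx 0.11 dz 0.37
1.1 644.0 254.0 tool dx 0.15 dz 0.36
1.0 631.0 247.0 tool dx 0.18 dz 0.34
0.9 618.0 238.0 tool dx 0.22 dz 0.32
0.8 606.0 228.0 tool dx 0.25 dz 0.3
0.7 595.0 217.0 tool dx 0.28 dz 0.27
0.6 585.0 205.0 tool dx 0.3 dz 0.24
0.5 577.0 192.0 tool dx 0.32 dz 0.21
0.4 570.0 178.0 tool dx 0.34 dz 0.18
0.3 564.0 164.0 tool dx 0.36 dz 0.14
0.2 560.0 149.0 tool dx 0.37 dz 0.11
0.1 557.0 133.0 tool dx 0.38 dz 0.07
-0.0 556.0 118.0 tool dx 0.39 dz 0.03
```

servo_tool(steps=[0.1,0,0.17,0,0,0,1,0.1,0,0.17,0,0,0,1,0.08,0,0.17,0,0,0,1,0.15,0,0.36,0,0,0,1])

```text
t: 12.15
ee_pos: [657.8, 140.1, 254.3]
orientation: [-2.189, 0.078, 2.179]
contact_force: [-2.6, -2.4, 19.8]
width: 0.8
```

```bash
python3 -c "
from h import *
st()"
```

```text
t 12.15 XYZ 645.7 188.0 254.3 F [-2.6 -2.4 19.8] w 0.8
tool y [-0.072 -0.997 -0.001] x [ 0.004  0.001 -1.   ]
```

Run:
```python
from h import *
im,d,i=cam("side"); P=cloud(d,i); st()
cv2.imwrite("pics/d.png",cv2.resize(im[80:260,190:390],(800,720),interpolation=cv2.INTER_CUBIC)[:600,:,::-1])
imr=im.astype(int)
red=(imr[...,0]>80)&(imr[...,0]>2.2*imr[...,1])&(imr[...,0]>2.2*imr[...,2])&(P[...,2]>120)&(P[...,0]>580)&(P[...,0]<730)&(P[...,1]>-120)&(P[...,1]<250)
q=P[red]; X=q[:,:2]@EX; print(len(q))
for z in range(130,300,10):
    m=abs(q[:,2]-z)<5
    if m.sum()>3: print(z,np.percentile(X[m],[5,50,95]).round())
```

```text
t 12.2 XYZ 642.9 188.0 253.7 F [-4.6 -1.8 10.2] w 0.4
tool y [-0.071 -0.997 -0.   ] x [ 0.002  0.    -1.   ]
615
130 [680. 687. 695.]
140 [679. 685. 693.]
150 [675. 679. 690.]
160 [674. 678. 687.]
170 [668. 673. 684.]
180 [665. 675. 681.]
190 [664. 669. 677.]
200 [661. 667. 675.]
210 [657. 660. 672.]
220 [652. 657. 667.]
230 [650. 655. 665.]
240 [644. 651. 660.]
250 [643. 649. 659.]
260 [636. 642. 651.]
270 [632. 639. 649.]
280 [642. 646. 649.]
```

View pics/d.png

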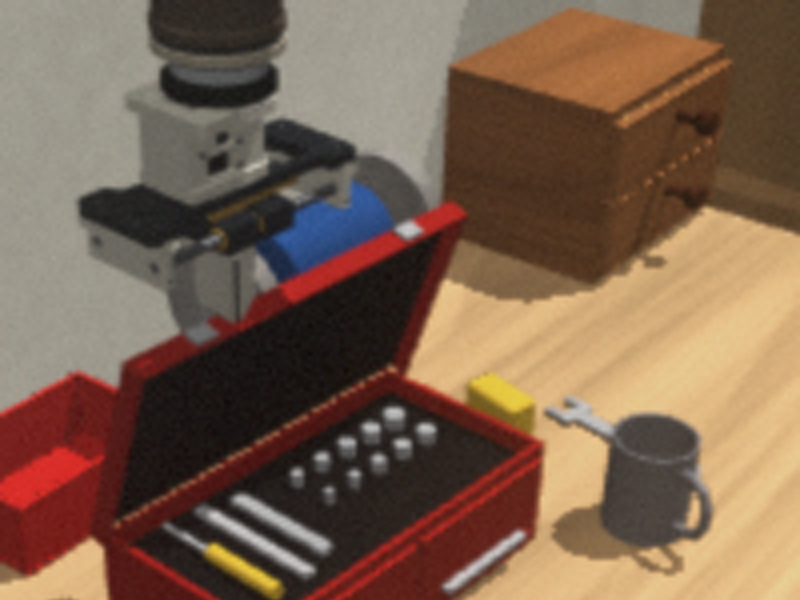

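The lid moved only a bit, and the force is mostly upward. The picture shows the finger at about (240,320), overlapping the lid's top edge, so I check the geometry numerically before pushing on.

Run:
```python
from h import *
st()
im,d,i=cam("side"); P=cloud(d,i)
K=np.array(i["mtx"]);Rc=Rm(i["orientation"])
def proj(p):
    c=Rc.T@(np.array(p)-i["position"]); return (K[0,2]-K[0,0]*c[0]/c[2],K[1,2]+K[1,1]*c[1]/c[2])
p=np.array(get_state()["ee_pos"])
for dz in(-14,0,20,40,52): print("tool axis z",(p[2]+dz).round(), np.round(proj(p+[0,0,dz]),1))
XY=lambda q:np.array([q[:2]@EX,q[:2]@EY,q[2]]).round().tolist()
u0=int(round(proj(p)[0]))
for u in (u0-6,u0-3,u0,u0+3,u0+6):
    print("col",u,[(v,XY(P[v,u]),im[v,u].tolist()) for v in range(138,172,3)])
im,d,i=cam("top"); P=cloud(d,i)
for u in(240,280,300):
    print("top",u,[(v,XY(P[v,u]),im[v,u].tolist()) for v in range(146,168,2)])
```

```text
t 12.2 XYZ 642.9 188.0 253.7 F [-4.6 -1.8 10.2] w 0.4
tool y [-0.071 -0.997 -0.   ] x [ 0.002  0.    -1.   ]
tool axis z 240.0 [247.5 169.9]
tool axis z 254.0 [247.4 165.6]
tool axis z 274.0 [247.1 159.3]
tool axis z 294.0 [246.9 153. ]
tool axis z 306.0 [246.8 149.1]
col 241 [(138, [632.0, 217.0, 353.0], [28, 27, 29]), (141, [614.0, 235.0, 358.0], [94, 94, 98]), (144, [632.0, 218.0, 336.0], [79, 77, 70]), (147, [643.0, 209.0, 320.0], [100, 95, 87]), (150, [648.0, 205.0, 308.0], [101, 98, 91]), (153, [648.0, 205.0, 299.0], [99, 94, 85]), (156, [650.0, 204.0, 288.0], [99, 95, 88]), (159, [884.0, -10.0, 102.0], [84, 80, 80]), (162, [642.0, 212.0, 276.0], [106, 103, 102]), (165, [633.0, 221.0, 274.0], [105, 103, 101]), (168, [630.0, 225.0, 267.0], [60, 25, 22]), (171, [656.0, 201.0, 237.0], [28, 22, 19])]
col 244 [(138, [618.0, 220.0, 359.0], [82, 66, 42]), (141, [611.0, 227.0, 356.0], [92, 93, 94]), (144, [631.0, 208.0, 333.0], [102, 98, 91]), (147, [634.0, 206.0, 322.0], [103, 99, 91]), (150, [636.0, 205.0, 313.0], [105, 102, 93]), (153, [637.0, 205.0, 303.0], [103, 100, 92]), (156, [
[... 2642 characters left out ...]
158, [656.0, 72.0, 249.0], [68, 14, 14]), (160, [649.0, 72.0, 269.0], [94, 25, 19]), (162, [644.0, 72.0, 273.0], [162, 38, 35]), (164, [640.0, 72.0, 276.0], [161, 37, 34]), (166, [636.0, 71.0, 271.0], [161, 39, 35])]
top 300 [(146, [728.0, 22.0, 3.0], [121, 96, 70]), (148, [704.0, 26.0, 114.0], [72, 16, 15]), (150, [695.0, 26.0, 137.0], [69, 12, 11]), (152, [686.0, 27.0, 167.0], [70, 14, 12]), (154, [677.0, 28.0, 190.0], [69, 16, 15]), (156, [669.0, 28.0, 212.0], [66, 13, 12]), (158, [661.0, 29.0, 238.0], [67, 16, 12]), (160, [654.0, 30.0, 256.0], [66, 13, 10]), (162, [647.0, 30.0, 276.0], [133, 28, 26]), (164, [643.0, 30.0, 272.0], [156, 36, 32]), (166, [639.0, 29.0, 268.0], [159, 39, 34])]
```

Run:
```python
from h import *
i=camera_info("side"); K=np.array(i["mtx"]);Rc=Rm(i["orientation"])
def proj(p):
    c=Rc.T@(np.array(p)-i["position"]); return np.round((K[0,2]-K[0,0]*c[0]/c[2],K[1,2]+K[1,1]*c[1]/c[2]),1)
for dz in(-14,0,10,20,30,40,52): print(dz,proj([731.7,134.8,358.2+dz]), "crop",(proj([731.7,134.8,358.2+dz])-[150,60])*2)
```

```text
-14 [226.9 127.8] crop [153.8 135.6]
0 [226.6 123.2] crop [153.2 126.4]
10 [226.4 119.8] crop [152.8 119.6]
20 [226.1 116.3] crop [152.2 112.6]
30 [225.9 112.9] crop [151.8 105.8]
40 [225.7 109.4] crop [151.4  98.8]
52 [225.4 105.1] crop [150.8  90.2]
```

The numbers show that with the jaws shut the fingertips end about 20 mm behind where I assumed (tip is about TCP z+20). I was therefore resting on top of the edge. I lift off, go back behind and come lower.

servo_tool(steps=[-0.45,0,0,0,0,0,1,-0.45,0,0,0,0,0,1,0,0,-0.6,0,0,0,1,0,0,-0.6,0,0,0,1,0,0,-0.5,0,0,0,1,0.3,0,0,0,0,0,1,0.5,0,0,0,0,0,1,0.5,0,0,0,0,0,1,0,0,0,0,0,0,1])

```text
t: 13.2
ee_pos: [721.8, 134.8, 232.3]
orientation: [-2.179, 0.079, 2.193]
contact_force: [-0.0, -0.4, -0.2]
width: 0.4
```

Run:
```python
from h import *
st()
im,d,i=cam("side"); P=cloud(d,i)
cv2.imwrite("pics/e.png",cv2.resize(im[80:240,190:350],(600,600),interpolation=cv2.INTER_CUBIC)[...,::-1])
im,d,i=cam("top"); P=cloud(d,i)
XY=lambda q:np.array([q[:2]@EX,q[:2]@EY,q[2]]).round().tolist()
for u in(300,310):
    print("top",u,[(v,XY(P[v,u])) for v in range(146,168,2)])
```

```text
t 13.2 XYZ 710.0 187.4 232.3 F [-0.  -0.4 -0.2] w 0.4
tool y [-0.071 -0.997  0.002] x [-0.006 -0.002 -1.   ]
top 300 [(146, [728.0, 22.0, 3.0]), (148, [704.0, 26.0, 111.0]), (150, [695.0, 27.0, 141.0]), (152, [686.0, 27.0, 165.0]), (154, [677.0, 28.0, 191.0]), (156, [670.0, 28.0, 209.0]), (158, [661.0, 29.0, 233.0]), (160, [653.0, 30.0, 258.0]), (162, [647.0, 30.0, 272.0]), (164, [643.0, 30.0, 274.0]), (166, [639.0, 29.0, 273.0])]
top 310 [(146, [730.0, -4.0, 1.0]), (148, [726.0, -5.0, -3.0]), (150, [699.0, 2.0, 123.0]), (152, [688.0, 4.0, 159.0]), (154, [680.0, 5.0, 180.0]), (156, [672.0, 6.0, 203.0]), (158, [664.0, 7.0, 225.0]), (160, [656.0, 8.0, 248.0]), (162, [649.0, 9.0, 269.0]), (164, [644.0, 9.0, 275.0]), (166, [641.0, 8.0, 269.0])]
```

View pics/e.png

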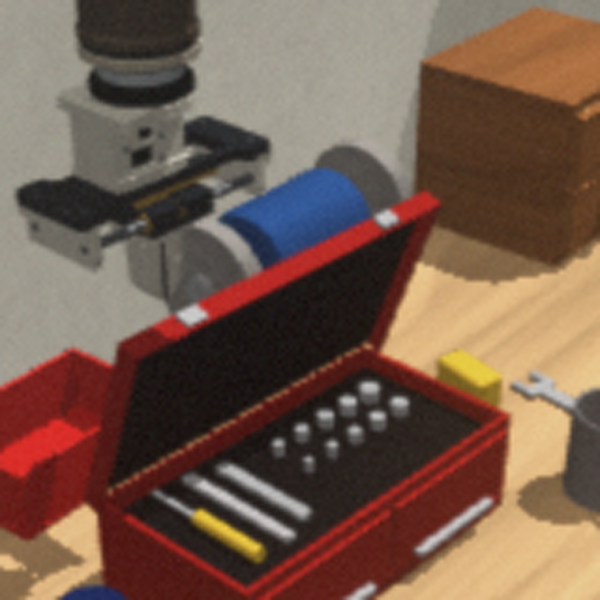

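The finger is now visibly behind the lid, its tip at (165,298) and unoccluded. I approach until contact.

servo_tool(steps=[0,0,0.25,0,0,0,1,0,0,0.25,0,0,0,1,0,0,0.25,0,0,0,1,0,0,0.15,0,0,0,1])

```text
t: 13.7
ee_pos: [688.1, 138.2, 237.6]
orientation: [-2.187, 0.077, 2.183]
contact_force: [0.8, 0.0, 0.4]
width: 0.6
```

servo_tool(steps=[0,0,0.1,0,0,0,1,0,0,0.1,0,0,0,1])

```text
t: 13.9
ee_pos: [680.5, 138.3, 236.7]
orientation: [-2.186, 0.078, 2.184]
contact_force: [-0.6, 0.3, 0.4]
width: 0.4
```

servo_tool(steps=[0.05,0,0.1,0,0,0,1,0.05,0,0.1,0,0,0,1])

```text
t: 14.1
ee_pos: [673.1, 138.9, 232.6]
orientation: [-2.186, 0.078, 2.183]
contact_force: [2.4, 0.9, 2.4]
width: 0.3
```

```bash
cat > lid.py <<'E'
from h import *
s=get_state(); st()
im,d,i=cam("top"); P=cloud(d,i)
pts=np.array([[P[v,u,:2]@EX,P[v,u,2]] for u in(300,306,312,318) for v in range(140,240) if P[v,u,2]>112])
# outer face = points on line thro hinge: report angle of max-angle upper hull
a=np.arctan2(pts[:,1]-100,701-pts[:,0]); r=np.hypot(pts[:,1]-100,701-pts[:,0])
m=(r>60)&(r<165); print("theta est",np.percentile(a[m],[10,50,90]).round(3),"edge",pts[r.argsort()[-5:]].round().tolist() if len(pts) else 0)
E
python3 lid.py
```

```text
t 14.1 XYZ 661.1 187.8 232.6 F [2.4 0.9 2.4] w 0.3
tool y [-0.072 -0.997 -0.   ] x [ 0.002  0.    -1.   ]
theta est [1.251 1.269 1.301] edge [[631.0, 271.0], [631.0, 271.0], [635.0, 273.0], [627.0, 272.0], [634.0, 277.0]]
```

servo_tool(steps=[0.15,0,0.37,0,0,0,1,0.19,0,0.35,0,0,0,1,0.22,0,0.33,0,0,0,1])

```text
t: 14.45
ee_pos: [630.8, 141.9, 209.9]
orientation: [-2.186, 0.078, 2.183]
contact_force: [1.9, -0.9, 0.8]
width: 0.4
```

```bash
python3 lid.py
```

```text
t 14.45 XYZ 618.7 187.7 209.9 F [ 1.9 -0.9  0.8] w 0.4
tool y [-0.072 -0.997 -0.   ] x [ 0.001  0.    -1.   ]
theta est [0.949 0.967 1.009] edge [[580.0, 239.0], [582.0, 242.0], [587.0, 246.0], [588.0, 249.0], [590.0, 253.0]]
```

The lid is following at about 0.95 rad with small forces.

servo_tool(steps=[0.25,0,0.31,0,0,0,1,0.28,0,0.28,0,0,0,1,0.31,0,0.25,0,0,0,1,0.33,0,0.22,0,0,0,1])

```text
t: 14.9
ee_pos: [588.5, 145.2, 163.1]
orientation: [-2.185, 0.078, 2.184]
contact_force: [0.2, 0.9, 1.0]
width: 0.5
```

```bash
python3 lid.py
```

```text
t 14.9 XYZ 576.2 187.9 163.1 F [0.2 0.9 1. ] w 0.5
tool y [-0.071 -0.997 -0.   ] x [ 0.001  0.    -1.   ]
theta est [0.544 0.567 0.607] edge [[536.0, 181.0], [541.0, 192.0], [537.0, 185.0], [538.0, 188.0], [542.0, 196.0]]
```

servo_tool(steps=[0.35,0,0.18,0,0,0,1,0.37,0,0.15,0,0,0,1,0.38,0,0.1,0,0,0,1,0.38,0,0.05,0,0,0,1,0.1,0,0,0,0,0,1])

```text
t: 15.45
ee_pos: [568.5, 146.0, 98.7]
orientation: [-2.183, 0.079, 2.188]
contact_force: [-1.7, 0.1, 0.9]
width: 0.8
```

servo_tool(steps=[0.1,0,0,0,0,0,1,0.1,0,0,0,0,0,1])

```text
t: 15.65
ee_pos: [570.0, 146.3, 92.3]
orientation: [-2.186, 0.078, 2.184]
contact_force: [-0.4, 0.1, 1.5]
width: 0.3
```

servo_tool(steps=[0.1,0,0,0,0,0,1,0,0,0,0,0,0,1])

```text
t: 15.85
ee_pos: [569.5, 146.2, 87.7]
orientation: [-2.185, 0.078, 2.185]
contact_force: [-0.3, 0.1, -0.6]
width: 0.8
```

```bash
python3 lid.py
```

```text
t 15.85 XYZ 557.2 187.6 87.7 F [-0.3  0.1 -0.6] w 0.8
tool y [-0.071 -0.997  0.   ] x [ 0. -0. -1.]
theta est [0.093 0.107 0.115] edge [[662.0, 112.0], [587.0, 113.0], [584.0, 113.0], [570.0, 113.0], [564.0, 112.0]]
```

servo_tool(steps=[0.05,0,0,0,0,0,1,0.05,0,0,0,0,0,1])

```text
t: 16.1
ee_pos: [569.8, 146.4, 85.8]
orientation: [-2.186, 0.078, 2.183]
contact_force: [-10.6, -4.5, 35.8]
width: 0.5
```

servo_tool(steps=[0.05,0,0,0,0,0,1,0.05,0,0,0,0,0,1])

```text
t: 16.3
ee_pos: [570.0, 146.4, 85.3]
orientation: [-2.188, 0.079, 2.182]
contact_force: [-24.0, -9.2, 73.1]
width: 0.5
```

```bash
python3 lid.py
```

```text
t 16.3 XYZ 557.7 187.8 85.3 F [-24.   -9.2  73.1] w 0.5
tool y [-0.072 -0.997  0.   ] x [ 0.003 -0.    -1.   ]Traceback (most recent call last):
  File "lid.py", line 6, in <module>
    a=np.arctan2(pts[:,1]-100,701-pts[:,0]); r=np.hypot(pts[:,1]-100,701-pts[:,0])
                 ~~~^^^^^
IndexError: too many indices for array: array is 1-dimensional, but 2 were indexed
```

Hard stop felt at z = 85, which is where the shut lid should be. I retreat upward and check.

servo_tool(steps=[-0.1,0,0,0,0,0,1,-0.3,0,0,0,0,0,1,-0.6,0,0,0,0,0,1,-0.8,0,0,0,0,0,1,-0.8,0,0,0,0,0,1,-0.8,0,0,0,0,0,1,-0.8,0,0.5,0,0,0,1,-0.8,0,0.5,0,0,0,1,0,0,0.8,0,0,0,1,0,0,0.8,0,0,0,1,0,0,0.8,0,0,0,1,0,0,0,0,0,0,1])

```text
t: 17.55
ee_pos: [430.2, 156.7, 280.6]
orientation: [-2.186, 0.075, 2.187]
contact_force: [-0.6, -0.1, 0.7]
width: 0.5
```

Run:
```python
from h import *
st()
im,d,i=cam("top"); im2,d2,i2=cam("side"); P0=np.load("top.npz")["P"]
for P,n in((cloud(d,i),"top"),(cloud(d2,i2),"side")):
    X=P[...,:2]@EX; Y=P[...,:2]@EY
    for a,b in((530,560),(640,690)):
        for c,e in((-40,30),(180,250)):
            m=(X>a)&(X<b)&(Y>c)&(Y<e)&(P[...,2]>60)&(P[...,2]<160); print(n,"lid z at X",a,b,"Y",c,e,np.nanmedian(P[...,2][m]).round(1),m.sum())
    m=(P[...,2]>45)&(P[...,2]<80)&(X>440)&(X<545)
    for c,e in((-30,80),(130,240)):
        k=m&(Y>c)&(Y<e)
        if k.sum()>5: print(n,"front X",np.percentile(X[k],[5,50]).round(1),k.sum())
for n in("side","top"):
    P=cloud(*((d2,i2) if n=="side" else (d,i))); O=np.load(n+".npz"); P0=O["P"]
    for q in("oil_can","screw_jar","tape_measure","mug","socket","wrench","screwdriver"):
        for r in recognise(n,q)[:1]:
            u,v=np.round(r["uv"]).astype(int); print(n,q,round(r["score"],2),u,v,np.round(P[v,u]))
cv2.imwrite("pics/f.png",np.hstack([cv2.resize(im[100:300,130:430],(400,267)),cv2.resize(im2[80:340,150:540],(400,267))])[...,::-1])
```

```text
t 17.55 XYZ 417.5 187.8 280.6 F [-0.6 -0.1  0.7] w 0.5
tool y [-0.068 -0.998  0.   ] x [-0. -0. -1.]
top lid z at X 530 560 Y -40 30 106.0 356
top lid z at X 530 560 Y 180 250 105.6 361
top lid z at X 640 690 Y -40 30 105.5 587
top lid z at X 640 690 Y 180 250 105.7 589
side lid z at X 530 560 Y -40 30 106.1 115
side lid z at X 530 560 Y 180 250 106.2 166
side lid z at X 640 690 Y -40 30 106.2 164
side lid z at X 640 690 Y 180 250 106.1 224
side front X [524.5 526.3] 169
side front X [524.9 526.6] 219
side oil_can 0.72 329 253 [396.  83.  27.]
side screw_jar 0.98 216 256 [619. 321.  62.]
side mug 0.62 354 202 [ 443. -146.   63.]
side wrench 0.59 336 182 [ 592. -292.    9.]
side screwdriver 0.85 212 300 [541. 417.  25.]
top oil_can 0.96 166 227 [515. 308.  62.]
top tape_measure 0.82 368 180 [ 631. -199.   59.]
top mug 0.65 360 250 [ 454. -186.    3.]
top socket 0.33 366 181 [ 629. -195.   56.]
top wrench 0.86 394 214 [ 547. -274.   14.]
top screwdriver 0.76 132 219 [537. 405.  21.]
```

View pics/f.png

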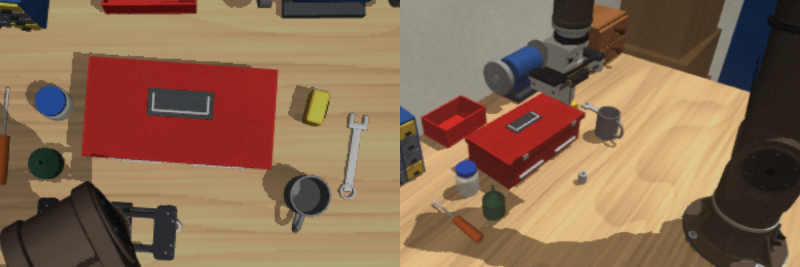

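The lid is level at 105–106 mm front and back, the drawers are flush, all loose things are in place, and the arm is clear.

```bash
python3 -c "
from h import *
print(close_job())"
```

```text
the job is handed in; nothing more can be done
None
```

The tool chest is closed: I pushed both drawers home first, right then left, then swung the lid down from behind, and handed the job in at about 18 s. No verdict was reported.

**Last checks:**
- **Drawers:** both fronts measure 525–526 mm along the chest's x axis. The expected home position is 525 mm.
- **Lid:** the outside is level at 105–106 mm, front and back, in both cameras.
- **Loose things:** those the networks found reliably are within about 10 mm of their starting readings. The socket I could only judge by eye in the side picture. A few low-score detections were wrong, such as the side camera's "oil can", which was the socket.
- **Arm:** clear of everything.

**What did not go to plan:**
- With the jaws shut, the fingertips sit about 20 mm further back than I assumed. My first lid push therefore landed on top of the lid's edge, with about 20 N, and moved it from about 1.36 to 1.24 rad. In that position the finger reached across to about the inner skirt of the edge. I lifted off, came in lower behind the lid, and finished from there.
- For the same reason the drawers were pushed near the top of their fronts, at about 85 mm rather than 60 mm above the bench.
- The last press at the lid's stop reached about 73 N upward and 77 N in total at the wrist, under the 120 N limit but harder than needed.

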